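Load the blue tube rack behind the loader's drop catch

ROBOT

A 6-joint arm with a two-finger parallel gripper is mounted at the origin on the work surface. World frame = base frame: x ahead of the robot, y to its left, z up, the work surface at z = 0. Lengths are in m, angles in rad, forces in N, time in s.
With the tool pointing down it reaches from about 0.25 to 0.725 m from the base axis. Payload 4 kg.
Tool frame: the origin (TCP) lies between the finger pads; the fingertips stand 11 mm ahead of it and the grasp point (between the pads) lies 8 mm behind it (tcp_to_tips is the z of the fingertips in the tool frame, in m); z points along the fingers, y is the direction in which the jaws open and shut (so a half turn about z gives the same grasp; the last joint's range is limited). The gripper opens to 85 mm and grips with 20 to 120 N. Pads are 22 mm wide; open, the fingers measure 114 mm over their backs; the gripper's body (76 mm by 85 mm) begins 54 mm behind the grasp point. The pads swing forward as they close: fully open they stand 13 mm farther back than shut.
Start: joints at [1.261, 0.241, 0.005, 1.335, 0, 1.571], TCP at [0.152, 0.476, 0.242] pointing down, gripper open.
Joint ranges: [-2.72, 2.72], [-1.05, 1.87], [-1.09, 1.28], [-1.99, 2.15], [-1.42, 1.44], [-3.14, 3.14]. Speed limits (rad/s): [2.79, 2.79, 3.14, 3.14, 3.14, 3.14].

INTERFACE

Orientations are given as a unit quaternion [x, y, z, w].
In Python, from workcell import * gives the robot as it stands.
- The arm moves only by the tool move_arm, never from a script. Its argument "moves" is a list that holds one entry, the list of rows, each a list of 7 numbers: the shift along the world's x, y, z in units of 500 mm (1.0 is 500 mm), then the turn, a rotation vector about the world's x, y, z in units of 30 degrees (1.0 is 30 degrees), then the closure, from -1 (fully open) to 1 (shut), so that 0 is half open. A call has 1 to 8 rows; each row shifts and turns the pose as measured when the row begins; what a row does not reach is not made up. A row lasts 1/12 s, in which the tool goes at most 41.7 mm and 7.16 degrees, less where a joint would pass 70% of its speed; a pose out of reach is approached as far as the arm can. A call with a number of a shift or a turn outside -1 to 1 is refused whole. A call with a gripper value outside its range is refused whole. The fingers move at their own pace and stop on an object; the grip force is fixed at half the most. Time passes only in rows, so rows that do not move let the fingers close. It gives the time, the measured TCP pose, the force and the opening at its end, in the units of the state.
- get_obs(): the state, without advancing time (a new reading comes with each control period).
- camera(name): name is "side" or "top" or "wrist"; returns a dict with "pixels" (420x560x3 uint8, red, green, blue), "range_z" (420x560 float32, m along the optical axis (not along the pixel's ray), 0 where there is no reading), "fx", "fy", "cx", "cy" (pixels), "extrinsics" (4x4, takes a point from camera to world coordinates). Camera axes: x right, y down, z forward; pixel columns grow to the right and rows downward; lengths in m; the calibration is good to about 2 mm. A picture is of the moment at which its call begins.
- job_done(): hands the job in, once; it reports no verdict.
The state is a dict: "clock": time; "joint_pos": joint angles; "joint_vel": joint speeds; "tau": joint torques, N m; "eef_pos": TCP position; "tool_rot": TCP orientation; "ft_force": force on the tool from outside, world axes, zero at the start; "ft_torque": the same for the moment, N m; "grip_width": finger opening in m.
Only numpy, scipy, OpenCV 4.12 (cv2) and the standard library are available. Lean on these libraries where they do the work, as an engineer would, in place of code of your own. Each camera call takes 0.05 s, during which the arm holds its last target.

TASK

Load the blue tube rack into the sample loader's dock: set it down flat in the open end of the lane, then push it in along the lane so that its own front edge lifts the red hinged catch, until the catch has dropped fully down behind it, and let go. Keep the fingers off the dock and the catch, and leave the orange rack where it stands.

Things in the scene. Friction and masses are not known exactly. Their poses are not given: they have to be found in the camera images.
- rack_blue: Blue tube rack, loose, about 250 g. Base plate 80 (x) by 74 (y) by 14 mm high; on its middle line a white bar with blue caps, 20 mm wide, up to 44 mm; in the centre an upright blue handle, 26 mm (x) by 20 mm (y), up to 100 mm above the underside: pinch it across y near its top. Origin: centre of the underside, x lengthwise, z up. Either end may go in first.
- rack_orange: Orange tube rack of the same shape and size, on the other side of the dock; to be left alone. Origin: centre of the underside.
- dock: Fixed straight loading lane. Origin on the bench under its middle line; +x is the way in, y across. Deck top 6 mm above the bench, from x = -135 mm (open end) to a white end block, 60 mm high, its stop face at x = 116. Rails 20 mm high at y = -47 and 47. Set the rack down with its origin at x = -75 (-65 at most); fully in, with the catch down behind it, it lies at x = 60 to 76.
- catch (a joint): Red gravity catch over the lane's +y side (dock y = 21 to 44 mm), hinged at dock x = 90, 26 mm above the bench. Its nose slopes from x = -21 (29 mm high) down to 11 mm above the bench at its upright back face, x = 20; the arm from there to the hinge is 24 mm up. 0 rad = down, at rest; grows as it rises (about 0.13 on the rack's base, 0.6 at most). No spring, 50 g.
Mind the look-alikes: they are no part of the job. Of the things shaped like the rack_blue, the blue one is meant.

How it is judged:
By the outcome, as a careful person would: the job done as asked, in the order asked, and still so for the second after the job is handed in, with the robot touching nothing.
It also fails if it takes over 45 s, if anything falls off the work surface, if the arm or the gripper's body presses on something with over 40 N, if the wrist force passes 120 N, or if a joint passes its speed limit or range.

## Working session

There is one attempt and no reset: what is moved stays moved. The work goes in short steps, Python scripts to look and compute and a tool call to move; the robot and the scene stay as the last step left them, time stands still between calls to the robot, and variables do not carry over. Pictures are saved under pics/ and viewed, and the job is handed in when it is done.

Besides the shell and the picture viewer there is one more tool, called after ">>>" in YAML: its name, and indented under it one key for each argument. move_arm: Moves the arm, as the interface text tells. Shifts and turns lie within -1 to 1; 1 stands for 500 mm of shift or 30 degrees of turn. Its arguments: {"type":"object","properties":{"moves":{"type":"array","items":{"type":"array","items":{"type":"array","items":{"type":"number"}}}}},"required":["moves"]}

```bash
mkdir -p pics; ls; cat > h.py <<'E'
from workcell import *
import numpy as np, cv2
def snap(n,f):
    c=camera(n); cv2.imwrite(f'pics/{f}.png',cv2.cvtColor(c['pixels'],cv2.COLOR_RGB2BGR)); np.savez(f'/tmp/{f}.npz',**c); return c
def pts(c):
    z=c['range_z'].astype(float); h,w=z.shape; u,v=np.meshgrid(np.arange(w),np.arange(h))
    P=np.stack([(u-c['cx'])/c['fx']*z,(v-c['cy'])/c['fy']*z,z,np.ones_like(z)],-1)
    return (P@np.array(c['extrinsics']).T)[...,:3]
E
python3 - <<'E'
from h import *
o=get_obs(); print(o)
for n in('top','side'):
    c=snap(n,n+'1'); print(n,c['fx'],c['cx'],c['cy'],np.round(c['extrinsics'],3))
E
```

```text
pics
{'clock': 0.0, 'joint_pos': array([ 1.26100980e+00,  2.41429961e-01,  3.71153419e-03,  1.33519210e+00,
       -1.27257081e-05,  1.57078941e+00]), 'joint_vel': array([-0.00079687,  0.0013995 ,  0.00021755, -0.00096603, -0.00039677,
       -0.00106933]), 'tau': array([ 8.32971928e-04, -3.72317934e+01,  2.52406847e+01,  1.70142576e-02,
        1.00662285e-04,  8.71747432e-06]), 'eef_pos': array([0.15224453, 0.47561497, 0.24139961]), 'tool_rot': array([ 1.54271134e-01,  9.88027985e-01, -1.04542354e-03, -1.56800359e-04]), 'ft_force': array([-0.39841153,  0.47522984, -0.37229768]), 'ft_torque': array([ 7.30309920e-02,  1.82480992e-03, -5.90122642e-05]), 'grip_width': 0.08566979001534451}
top 470.50294588466085 281.55007935602737 211.63643701611485 [[-0.075 -0.975  0.208  0.255]
 [-0.997  0.073 -0.018 -0.095]
 [ 0.002 -0.209 -0.978  1.202]
 [ 0.     0.     0.     1.   ]]
side 429.6692654125298 283.6735076865947 208.5505259579377 [[-0.948 -0.232  0.219  0.266]
 [-0.319  0.724 -0.612  0.491]
 [-0.016 -0.65  -0.76   0.774]
 [ 0.     0.     0.     1.   ]]
```

View pics/top1.png

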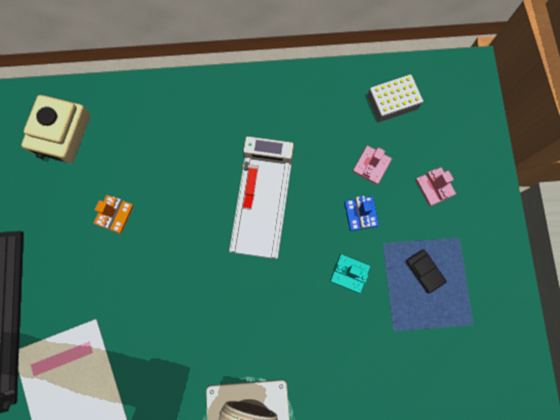

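View pics/side1.png

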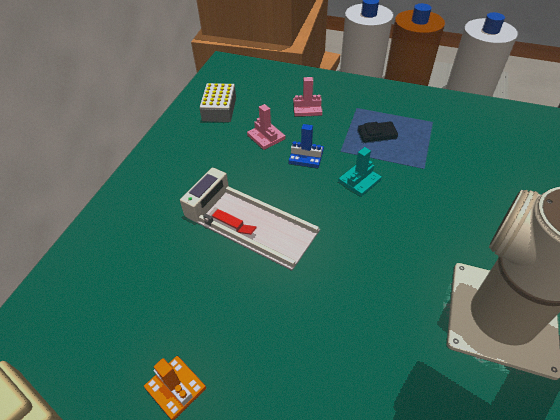

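The top view shows rack-shaped things at blue (361,212), teal (351,272), pink (373,164) and (436,185), and orange (113,213). The one at (361,212) is saturated blue with white bars, so it fits the description. The dock runs from its open end at (255,255) to its end block at (268,148), with the catch at (250,188).

```bash
python3 - <<'E'
from h import *
c=dict(np.load('/tmp/top1.npz')); P=pts(c); im=c['pixels']
a=cv2.resize(im[130:270,220:460],None,fx=3.3,fy=3.3,interpolation=cv2.INTER_CUBIC); cv2.imwrite('pics/crop1.png',a[...,::-1])
hsv=cv2.cvtColor(im,cv2.COLOR_RGB2HSV).astype(int); H,S,V=hsv[...,0],hsv[...,1],hsv[...,2]
R=np.zeros(H.shape,bool); R[185:240,335:385]=1
for n,c in (('top',c),('side',dict(np.load('/tmp/side1.npz')))):
    P=pts(c); im=c['pixels']
    # blue: neighborhood
    m=(P[...,2]>0.006)&(P[...,2]<.12)&(abs(P[...,0]-.47)<.3)
    k,l,st,ce=cv2.connectedComponentsWithStats(m.astype(np.uint8),connectivity=4)
    for i in range(1,k):
        if st[i,4]<60: continue
        q=P[l==i]; lo=q[q[:,2]<.03]
        r=cv2.minAreaRect((q[:,:2]*1000).astype(np.float32))
        print(n,st[i],np.round(q.min(0),3),np.round(q.max(0),3),'rect',np.round(r[0],1),np.round(r[1],1),round(r[2],1),im[l==i].mean(0).round())
        for zl,zh in((.008,.02),(.03,.05),(.085,.11)):
            s=q[(q[:,2]>zl)&(q[:,2]<zh)]
            if len(s)>8:
                r=cv2.minAreaRect((s[:,:2]*1000).astype(np.float32)); print('   z',zl,len(s),np.round(r[0],1),np.round(r[1],1),round(r[2],1),np.round(np.median(s[:,2]),4))
E
```

```text
top [374 101  48  21 561] [ 0.738 -0.509  0.006] [ 0.77  -0.386  0.061] rect [ 767.4 -447.6] [ 33.1 119.1] 14.4 [133. 135. 124.]
   z 0.008 73 [ 753.7 -447.8] [ 30.8 122.1] 0.6 0.0136
   z 0.03 235 [ 753.8 -446.9] [ 31.3 122.1] 0.3 0.0447
top [  22  118   62   45 2024] [0.682 0.396 0.006] [0.77  0.536 0.104] rect [734.3 468. ] [130.7  92.4] 81.1 [162. 159. 119.]
   z 0.008 96 [710.7 451.9] [ 68.5 142.8] 21.6 0.0142
   z 0.03 247 [710.9 452.1] [ 69.9 144.5] 21.2 0.0403
   z 0.085 431 [749.4 463.8] [100.6  51.5] 81.7 0.0876
top [ 229  137   64  121 2649] [ 0.392 -0.156  0.006] [0.701 0.024 0.068] rect [547.5 -67.2] [123.8 295.2] 77.6 [177. 156. 155.]
   z 0.008 689 [539.5 -65.8] [122.6 278.8] 77.4 0.017
   z 0.03 266 [591.7 -87.4] [128.2 145.8] 86.8 0.0329
top [353 146  39  38 852] [ 0.567 -0.417  0.006] [ 0.67  -0.313  0.104] rect [ 617.9 -364.3] [73.8 82.3] 56.1 [195. 141. 162.]
   z 0.008 591 [ 617.9 -364.3] [73.8 82.3] 56.1 0.0135
   z 0.03 98 [ 613.7 -361.3] [19.7 65.3] 56.6 0.0378
   z 0.085 99 [ 618.1 -364.3] [19.8 26.3] 55.2 0.0987
top [417 168  39  37 915] [ 0.499 -0.571  0.00
[... 4220 characters left out ...]
.4] 77.8 [159. 143. 137.]
   z 0.008 1338 [547.9 -64.8] [121.2 293.3] 77.7 0.0137
   z 0.03 546 [600.9 -54.3] [129.9 163.4] 59.8 0.0334
side [ 144  356   62   64 2200] [0.486 0.269 0.006] [0.587 0.367 0.103] rect [537.1 317.5] [74.2 80.9] 65.4 [181. 118.  48.]
   z 0.008 1467 [537.1 317.5] [74.2 80.9] 65.4 0.0146
   z 0.03 284 [536.6 318.1] [19.9 77.5] 65.9 0.0365
   z 0.085 262 [537.3 317.5] [20.  28.2] 65.1 0.1002
side [   0  379   62   41 1731] [0.684 0.397 0.007] [0.77  0.46  0.091] rect [734.  434.7] [49.1 92.4] 71.2 [164. 158. 116.]
   z 0.008 36 [729.1 410.8] [ 1.1 85.1] 70.5 0.0152
   z 0.03 98 [726.4 412.1] [ 6.1 92.1] 67.1 0.0418
   z 0.085 599 [747.7 436.2] [37.2 56.1] 71.1 0.0872
```

View pics/crop1.png

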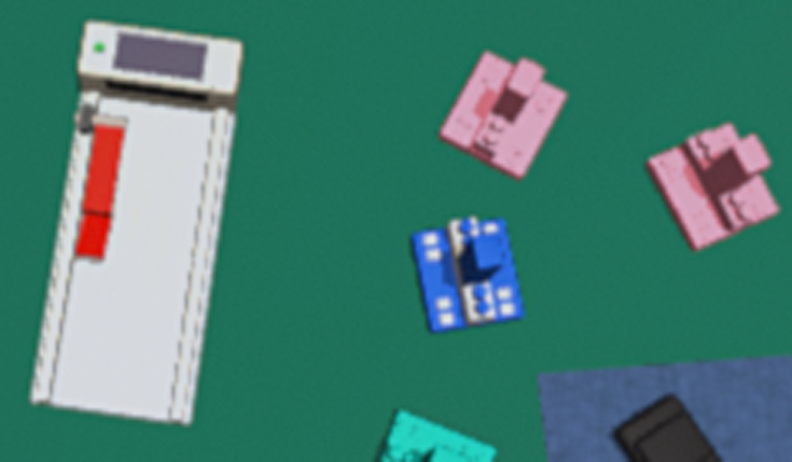

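The crop shows the blue rack at (465,275) as the only one with a blue base and a white bar. Its base measures 80x75 mm and its handle 26x20 mm, centred at (490,-322) mm with a yaw of about 5°. Next I'll fit the dock pose.

```bash
python3 - <<'E'
from h import *
from scipy.optimize import minimize
for n in('top','side'):
    c=dict(np.load(f'/tmp/{n}1.npz')); P=pts(c).reshape(-1,3); im=c['pixels'].reshape(-1,3).astype(int)
    q=P[(abs(P[:,0]-.55)<.17)&(abs(P[:,1]+.067)<.1)]; col=im[(abs(P[:,0]-.55)<.17)&(abs(P[:,1]+.067)<.1)]
    red=(col[:,0]>120)&(col[:,1]<80)
    th=np.radians(-12.4)
    for it in range(4):
        d=np.array([np.cos(th),np.sin(th)]); e=np.array([-d[1],d[0]])
        a=q[:,:2]@d; b=q[:,:2]@e
        r=(q[:,2]>.016)&(q[:,2]<.024)&~red
        if it==0: bm=(-.0672*e[1]+.5475*e[0])
        L=r&(abs(b-bm-.047)<.008); R=r&(abs(b-bm+.047)<.008)
        pl=np.polyfit(a[L],b[L],1); pr=np.polyfit(a[R],b[R],1)
        th+=np.arctan((pl[0]+pr[0])/2); bm=(b[L].mean()+b[R].mean())/2
    print(n,'yaw',np.degrees(th),pl[0],pr[0],'b',b[L].mean(),b[R].mean(),np.percentile(b[L],[5,95])-bm,np.percentile(b[R],[5,95])-bm)
    blk=(q[:,2]>.055); print('block a',a[blk].min(),a[blk].max(),'b',b[blk].min()-bm,b[blk].max()-bm)
    lo=(q[:,2]>.0045)&(q[:,2]<.0075)&(abs(b-bm)<.035); print('deck a',np.percentile(a[lo],[0,.5,1,50]),np.median(q[lo,2]))
    print('rail a',a[L|R].min(), a[L|R].max())
    print('red', a[red].min(),a[red].max(),b[red].min()-bm,b[red].max()-bm,q[red,2].max(), 'bm',bm)
E
```

```text
top yaw -12.49309069740858 -0.001926686826239404 0.001453558152760051 b 0.10275991060280022 0.0012036504506594042 [0.04759849 0.05436101] [-0.05472218 -0.04686599]
block a 0.6496096853127502 0.696730908509505 b -0.06094199957125218 0.06242221438950601
deck a [0.381394   0.3964854  0.4022926  0.51450246] 0.00595100519316949
rail a 0.4016663871882987 0.6545241166912629
red 0.5166486084367302 0.6223004854524034 0.023292219728948037 0.04771779129709829 0.03602972562551687 bm 0.05198178052672981
side yaw -12.887173271719272 -0.00839970661929073 0.002975371702436573 b 0.10490047034623923 0.004520204801502407 [0.04399109 0.05373821] [-0.05502091 -0.046192  ]
block a 0.6501192567125725 0.6978465335347671 b -0.06151448442697318 0.06446564187164866
deck a [0.38840475 0.40290485 0.40344669 0.49907468] 0.006166447722371515
rail a 0.4023138647800912 0.6551251335178915
red 0.5165300661305116 0.622306693319097 0.013778527527746005 0.04559847534409905 0.035149851535149934 bm 0.05471033757387082
```

Dock fit, both views agreeing: centre (0.5346, -0.0655), yaw -12.6°, rails' inner faces at ±47 mm and deck at 6 mm. I'll move towards the blue rack, turning about +22.6° on the way.

>>> move_arm:
  moves:
    - [[0.03,-0.07,0,0,0,0.036,-1],[0.03,-0.07,0,0,0,0.036,-1],[0.03,-0.07,0,0,0,0.036,-1],[0.03,-0.07,0,0,0,0.036,-1],[0.03,-0.07,0,0,0,0.036,-1],[0.03,-0.07,0,0,0,0.036,-1],[0.03,-0.07,0,0,0,0.036,-1],[0.03,-0.07,0,0,0,0.036,-1]]

```text
clock: 0.77
eef_pos: [0.2705, 0.1892, 0.236]
tool_rot: [0.068, 0.998, -0.003, -0.002]
ft_force: [1.6, 0.6, -0.7]
grip_width: 0.0855
```

>>> move_arm:
  moves:
    - [[0.03,-0.07,0,0,0,0.03,-1],[0.03,-0.07,0,0,0,0.03,-1],[0.03,-0.07,0,0,0,0.03,-1],[0.03,-0.07,0,0,0,0.03,-1],[0.03,-0.07,0,0,0,0.03,-1],[0.03,-0.07,0,0,0,0.03,-1],[0.03,-0.07,0,0,0,0.03,-1],[0.03,-0.07,0,0,0,0.03,-1]]

```text
clock: 1.43
eef_pos: [0.3897, -0.1066, 0.2352]
tool_rot: [0.001, 1.0, -0.003, -0.001]
ft_force: [1.4, 0.6, 0.2]
grip_width: 0.0852
```

>>> move_arm:
  moves:
    - [[0.03,-0.07,0,0,0,0.03,-1],[0.03,-0.07,0,0,0,0.03,-1],[0.03,-0.07,0,0,0,0.03,-1],[0.03,-0.07,0,0,0,0.03,-1],[0.03,-0.06,0,0,0,0.03,-1],[0,0,0,0,0,0,-1]]

```text
clock: 1.93
eef_pos: [0.4662, -0.2926, 0.231]
tool_rot: [-0.036, 0.999, -0.003, -0.002]
ft_force: [0.3, 0.4, -0.2]
grip_width: 0.0852
```

>>> move_arm:
  moves:
    - [[0.024,-0.029,-0.05,0,0,0.025,-1],[0.024,-0.029,-0.05,0,0,0,-1],[0,0,-0.05,0,0,0,-1],[0,0,-0.03,0,0,0,-1],[0,0,0,0,0,0,-1]]

```text
clock: 2.35
eef_pos: [0.4905, -0.3252, 0.1352]
tool_rot: [-0.04, 0.999, -0.002, -0.003]
ft_force: [-0.2, 0.0, 0.3]
grip_width: 0.0853
```

```bash
python3 - <<'E'
from h import *
c=snap('wrist','w1'); o=get_obs(); print(o['eef_pos'],o['tool_rot'])
P=pts(c)
for zl,zh in((.09,.108),(.008,.02)):
    m=(P[...,2]>zl)&(P[...,2]<zh)&(abs(P[...,0]-.49)<.05)&(abs(P[...,1]+.321)<.05)
    if m.sum()>20:
        s=P[m]; r=cv2.minAreaRect((s[:,:2]*1000).astype(np.float32)); print(zl,len(s),np.round(r[0],1),np.round(r[1],1),r[2],np.median(s[:,2]))
E
```

```text
[ 0.49059367 -0.32515245  0.13638577] [-0.03972919  0.99920523 -0.00217334 -0.00240216]
0.09 2245 [ 489.7 -321.2] [26.4 19.8] 5.340542316436768 0.09939679954532255
0.008 7721 [ 489.7 -321. ] [79.8 74.3] 5.26285457611084 0.013603687407109266
```

View pics/w1.png

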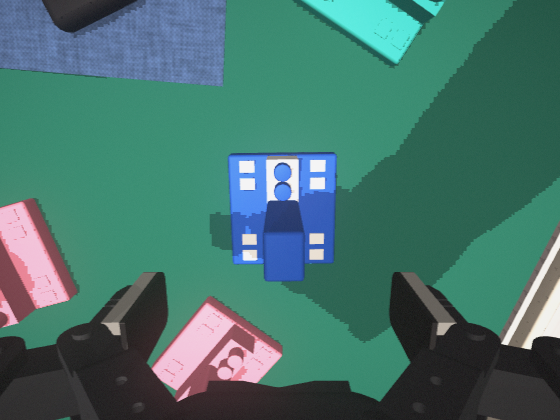

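The wrist view shows the blue handle (284,240) between the open fingers at (135,310) and (420,310). The rack measures (489.7, -321.1) mm with a yaw of 5.3°, which agrees with the top view. I'll descend and pinch.

>>> move_arm:
  moves:
    - [[-0.002,0.008,-0.02,0,0,0.025,-1],[0,0,-0.04,0,0,0,-1],[0,0,-0.04,0,0,0,-1],[0,0,-0.012,0,0,0,-1],[0,0,0,0,0,0,-1]]

```text
clock: 2.82
eef_pos: [0.492, -0.3208, 0.0856]
tool_rot: [-0.047, 0.999, -0.004, 0.001]
ft_force: [0.5, 1.0, 0.0]
grip_width: 0.0854
```

>>> move_arm:
  moves:
    - [[-0.005,0,-0.012,0,0,0,-1],[0,0,0,0,0,0,1],[0,0,0,0,0,0,1],[0,0,0,0,0,0,1],[0,0,0,0,0,0,1],[0,0,0,0,0,0,1],[0,0,0,0,0,0,1],[0,0,0,0,0,0,1]]

```text
clock: 3.48
eef_pos: [0.4926, -0.3225, 0.0866]
tool_rot: [-0.047, 0.999, -0.007, 0.005]
ft_force: [-0.0, 0.1, -3.2]
grip_width: 0.0186
```

>>> move_arm:
  moves:
    - [[0,0,0.02,0,0,0,1],[0,0,0.04,0,0,0,1],[0,0,0.06,0,0,0,1],[0,0,0.06,0,0,0,1],[0,0,0,0,0,0,1]]

```text
clock: 3.9
eef_pos: [0.4877, -0.3194, 0.1758]
tool_rot: [-0.047, 0.999, -0.003, -0.001]
ft_force: [1.7, -1.2, -2.6]
grip_width: 0.0191
```

```bash
cat > rk.py <<'E'
from h import *
from scipy.spatial.transform import Rotation as R
def ctr(n,f,box):
    c=snap(n,f); P=pts(c); im=c['pixels'].astype(int)
    m=(im[...,2]>1.6*im[...,0])&(im[...,2]>1.35*im[...,1])&(im[...,2]>60)
    (x0,x1,y0,y1)=box
    m&=(P[...,0]>x0)&(P[...,0]<x1)&(P[...,1]>y0)&(P[...,1]<y1)
    return c,P,m
E
python3 - <<'E'
from rk import *
o=get_obs(); T=R.from_quat(o['tool_rot']); print(o['eef_pos'],o['grip_width'],T.as_matrix().round(3),o['ft_force'],o['clock'])
c,P,m=ctr('side','s2',(.4,.6,-.42,-.24)); s=P[m]; z0=s[:,2].min(); print(len(s),s.min(0),s.max(0),)
c=snap('wrist','w2')
E
```

```text
[ 0.48774259 -0.31940603  0.17575299] 0.019080200627397948 [[-0.996 -0.095 -0.001]
 [-0.095  0.995 -0.006]
 [ 0.002 -0.006 -1.   ]] [ 1.74736763 -1.20313515 -2.58119451] 3.9
650 [ 0.400056   -0.41812573 -0.00200501] [ 0.5219747  -0.27738674  0.19037077]
```

View pics/s2.png

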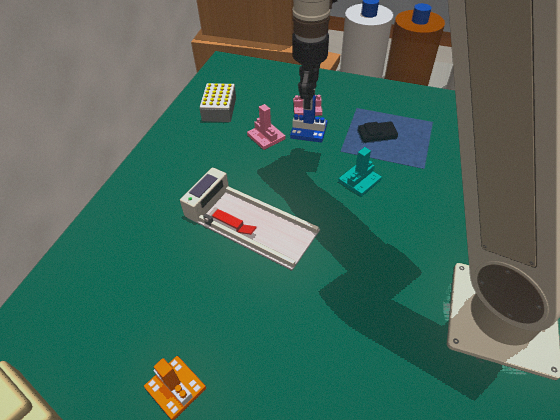

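View pics/w2.png

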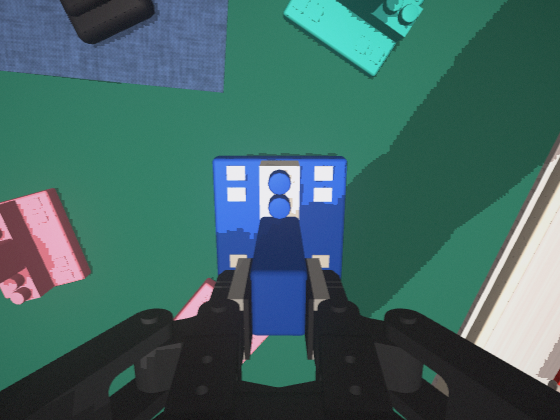

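The rack is lifted and square between the pads: handle at wrist (279,290), and in the side view at (309,120). I'll measure its pose in the tool frame.

```bash
cat > inhand.py <<'E'
from rk import *
def inhand(f):
    c=snap('wrist',f); o=get_obs(); T=R.from_quat(o['tool_rot']).as_matrix(); p=o['eef_pos']
    P=pts(c).reshape(-1,3); Q=(P-p)@T  # tool frame
    im=c['pixels'].reshape(-1,3).astype(int)
    blue=(im[:,2]>1.6*im[:,0])&(im[:,2]>1.35*im[:,1])&(im[:,2]>60)
    m=blue&(Q[:,2]>.055)&(Q[:,2]<.08)&(abs(Q[:,:2]).max(1)<.06)
    s=Q[m]; A=np.c_[s[:,:2],np.ones(len(s))]; 
    for _ in range(3):
        k=np.linalg.lstsq(A,s[:,2],rcond=None)[0]; r=abs(A@k-s[:,2])<.003; s=s[r];A=A[r]
    print('base top in tool: z at centre',k[2].round(4),'tilt deg',np.degrees(k[:2]).round(2),'n',len(s))
    print(' tool x',s[:,0].min().round(4),s[:,0].max().round(4),' y',np.percentile(s[:,1],[.5,99.5]).round(4))
    r=cv2.minAreaRect((s[:,:2]*1000).astype(np.float32)); print(' rect',np.round(r[0],1),np.round(r[1],1),round(r[2],2))
    w=(P[m].mean(0)); print(' world base top z range',np.percentile(P[m][:,2],[1,50,99]).round(4),'eef',p.round(4))
    h=blue&(abs(Q[:,2]+.02)<.02)&(abs(Q[:,:2]).max(1)<.03); 
    if h.sum(): print(' handle top z tool',np.median(Q[h,2]).round(4),'world',np.median(P[h,2]).round(4))
E
python3 -c "
from inhand import *
inhand('w3')"
```

```text
base top in tool: z at centre 0.071 tilt deg [-0.18 -0.25] n 7962
 tool x -0.0291 0.0421  y [-0.0351  0.0379]
 rect [6.5 1.4] [71.  73.9] 0.3
 world base top z range [0.0908 0.0981 0.0998] eef [ 0.4848 -0.3175  0.169 ]
 handle top z tool -0.0147 world 0.1838
```

>>> move_arm:
  moves:
    - [[-0.005,0.07,0.002,0,0,-0.075,1],[-0.005,0.07,0.002,0,0,-0.075,1],[-0.005,0.07,0.002,0,0,-0.075,1],[-0.005,0.07,0.002,0,0,-0.075,1],[-0.005,0.07,0.002,0,0,-0.075,1],[-0.005,0.07,0.002,0,0,-0.075,1],[-0.005,0.07,0.002,0,0,-0.075,1],[0,0,0,0,0,0,1]]

```text
clock: 4.72
eef_pos: [0.4539, -0.0629, 0.1589]
tool_rot: [0.101, 0.995, 0.005, -0.02]
ft_force: [0.3, 0.2, -4.0]
grip_width: 0.0195
```

>>> move_arm:
  moves:
    - [[0.01,0.012,0,0,0,-0.02,1],[0,0,0,0,0,0,1],[0,0,0,0,0,0,1]]

```text
clock: 4.97
eef_pos: [0.4544, -0.0536, 0.154]
tool_rot: [0.103, 0.994, 0.005, -0.025]
ft_force: [-0.7, 0.3, -3.2]
grip_width: 0.0188
```

```bash
cat > st.py <<'E'
from inhand import *
D=np.array([.5346,-.0655]); th=np.radians(-12.6)
def st():
    o=get_obs(); M=R.from_quat(o['tool_rot']).as_matrix(); p=o['eef_pos']
    d=np.array([np.cos(th),np.sin(th)]); e=np.array([-d[1],d[0]])
    print('eef',p.round(4),'dock xy of TCP',((p[:2]-D)@d*1000).round(1),((p[:2]-D)@e*1000).round(1),'tool y yaw',np.degrees(np.arctan2(M[1,1],M[0,1])).round(2),'want 77.4; zaxis',M[:,2].round(4),'F',o['ft_force'].round(1),'t',o['clock'],o['grip_width'].round(4))
    # rotvec (deg, world) to make tool upright with desired yaw
    y=np.array([-np.sin(th),np.cos(th),0]); z=np.array([0,0,-1.]); Wm=np.c_[np.cross(y,z),y,z]
    print('turn needed (units)',(np.degrees((R.from_matrix(Wm)*R.from_matrix(M).inv()).as_rotvec())/30).round(4))
E
python3 -c "
from st import *
st()
inhand('w4')"
```

```text
Traceback (most recent call last):
  File "st.py", line 6, in st
    print('eef',p.round(4),'dock xy of TCP',((p[:2]-D)@d*1000).round(1),((p[:2]-D)@e*1000).round(1),'tool y yaw',np.degrees(np.arctan2(M[1,1],M[0,1])).round(2),'want 77.4; zaxis',M[:,2].round(4),'F',o['ft_force'].round(1),'t',o['clock'],o['grip_width'].round(4))
                                                                                                                                                                                                                                             ^^^^^^^^^^^^^^^^^^^^^
AttributeError: 'float' object has no attribute 'round'
```

```bash
sed -i "s/o\['grip_width'\].round(4)/round(o['grip_width'],4)/" st.py
python3 -c "
from st import *
st()
inhand('w4');st()"
```

```text
eef [ 0.4544 -0.0536  0.154 ] dock xy of TCP -80.9 -5.9 tool y yaw 78.21 want 77.4; zaxis [-0.0489  0.0148 -0.9987] F [-0.7  0.3 -3.2] t 4.9667 0.0188
turn needed (units) [-0.029  -0.0932 -0.0272]
base top in tool: z at centre 0.0726 tilt deg [-0.29 -0.39] n 7880
 tool x -0.027 0.0436  y [-0.0343  0.0383]
 rect [8.3 2. ] [70.6 73.4] 0.08
 world base top z range [0.079  0.0822 0.0849] eef [ 0.4543 -0.0537  0.1539]
 handle top z tool -0.0132 world 0.1672
eef [ 0.4543 -0.0537  0.1539] dock xy of TCP -80.9 -6.0 tool y yaw 78.17 want 77.4; zaxis [-0.0491  0.0153 -0.9987] F [-0.   1.  -3.8] t 5.0167 0.0186
turn needed (units) [-0.0298 -0.0936 -0.0261]
```

>>> move_arm:
  moves:
    - [[0.01,0.002,0,-0.03,-0.094,-0.027,1],[0.01,0.002,0,0,0,0,1],[0,0,0,0,0,0,1]]

```text
clock: 5.27
eef_pos: [0.4631, -0.0538, 0.1518]
tool_rot: [0.111, 0.994, -0.001, -0.002]
ft_force: [-0.0, -0.0, -3.2]
grip_width: 0.019
```

```bash
python3 -c "
from st import *
st()"
```

```text
eef [ 0.4631 -0.0538  0.1518] dock xy of TCP -72.3 -4.2 tool y yaw 77.21 want 77.4; zaxis [-3.5e-03 -8.0e-04 -1.0e+00] F [-0.  -0.  -3.2] t 5.2667 0.019
turn needed (units) [ 0.0016 -0.0067  0.0065]
```

>>> move_arm:
  moves:
    - [[0.001,0.005,-0.04,0,-0.006,0.006,1],[0,0,-0.04,0,0,0,1],[0,0,-0.01,0,0,0,1],[0,0,0,0,0,0,1]]

```text
clock: 5.6
eef_pos: [0.4648, -0.0542, 0.1063]
tool_rot: [0.111, 0.994, -0.001, -0.001]
ft_force: [0.2, 0.6, -3.4]
grip_width: 0.0188
```

```bash
python3 -c "
from st import *
st()
inhand('w5');snap('side','s5');st()"
```

```text
eef [ 0.4648 -0.0542  0.1063] dock xy of TCP -70.6 -4.2 tool y yaw 77.23 want 77.4; zaxis [-0.0012 -0.0011 -1.    ] F [ 0.2  0.6 -3.4] t 5.6 0.0188
turn needed (units) [ 0.002  -0.0022  0.0057]
base top in tool: z at centre 0.073 tilt deg [-0.29 -0.42] n 7883
 tool x -0.027 0.0437  y [-0.0344  0.0382]
 rect [8.5 1.8] [70.5 73.5] 0.27
 world base top z range [0.03   0.0337 0.0353] eef [ 0.4649 -0.0542  0.1066]
 handle top z tool -0.0128 world 0.1194
eef [ 0.4655 -0.0541  0.1073] dock xy of TCP -70.0 -4.0 tool y yaw 77.23 want 77.4; zaxis [ 6.0e-04 -1.3e-03 -1.0e+00] F [-0.  -0.3 -3.1] t 5.7 0.0191
turn needed (units) [0.0024 0.0011 0.0058]
```

View pics/w5.png

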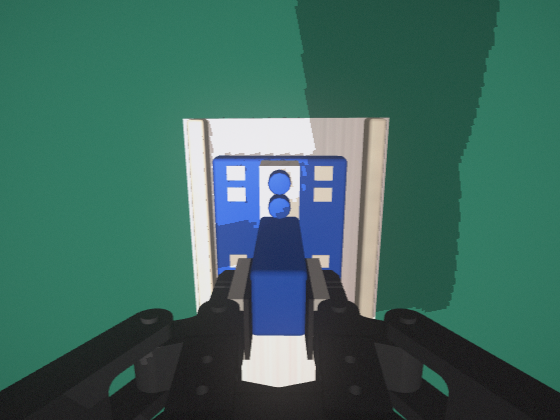

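View pics/s5.png

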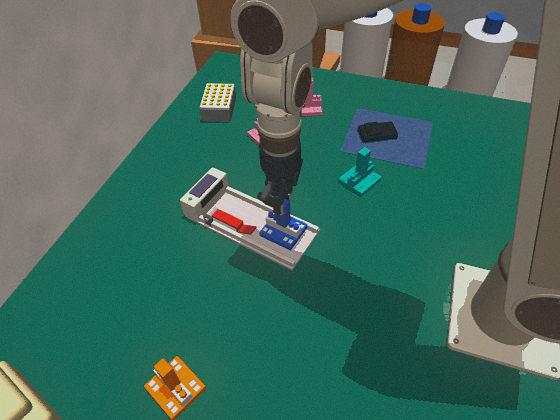

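The rack hangs inside the lane, level and about 14 mm above the deck: wrist rails at x≈208 and 368, rack at 213–347. I'll nudge it slightly towards +y and lower it.

>>> move_arm:
  moves:
    - [[-0.003,0.007,-0.01,0,0,0.005,1],[0,0,-0.01,0,0,0,1],[0,0,0,0,0,0,1],[0,0,0,0,0,0,1]]

```text
clock: 6.03
eef_pos: [0.4662, -0.0509, 0.0992]
tool_rot: [0.11, 0.994, -0.001, 0.003]
ft_force: [0.8, -0.4, -2.8]
grip_width: 0.0186
```

```bash
python3 -c "
from st import *
st()"
```

```text
eef [ 0.4662 -0.0509  0.0992] dock xy of TCP -70.0 -0.7 tool y yaw 77.36 want 77.4; zaxis [ 0.0053 -0.0016 -1.    ] F [ 0.8 -0.4 -2.8] t 6.0333 0.0186
turn needed (units) [0.0031 0.0102 0.0012]
```

>>> move_arm:
  moves:
    - [[-0.006,0.001,-0.008,0.003,0.01,0,1],[0,0,-0.006,0,0,0,1],[0,0,0,0,0,0,1],[0,0,0,0,0,0,1]]

```text
clock: 6.37
eef_pos: [0.4636, -0.0502, 0.0926]
tool_rot: [0.11, 0.994, -0.0, 0.001]
ft_force: [-0.5, 0.5, -0.4]
grip_width: 0.0191
```

```bash
python3 -c "
from st import *
st()"
```

```text
eef [ 0.4636 -0.0502  0.0926] dock xy of TCP -72.6 -0.6 tool y yaw 77.4 want 77.4; zaxis [ 1.8e-03 -2.0e-04 -1.0e+00] F [-0.5  0.5 -0.4] t 6.3667 0.0191
turn needed (units) [0.0004 0.0034 0.    ]
```

>>> move_arm:
  moves:
    - [[0,0,-0.003,0,0.003,0,1],[0,0,0,0,0,0,1]]

```text
clock: 6.53
eef_pos: [0.464, -0.05, 0.0931]
tool_rot: [0.11, 0.994, 0.0, 0.001]
ft_force: [0.2, -0.4, -3.5]
grip_width: 0.0187
```

```bash
python3 -c "
from st import *
inhand('w6');st()"
```

```text
base top in tool: z at centre 0.0726 tilt deg [-0.33 -0.34] n 7891
 tool x -0.0273 0.044  y [-0.0345  0.038 ]
 rect [8.4 1.7] [70.9 73.4] 0.4
 world base top z range [0.0165 0.0205 0.022 ] eef [ 0.4642 -0.0499  0.093 ]
 handle top z tool -0.0132 world 0.1062
eef [ 0.4642 -0.0499  0.093 ] dock xy of TCP -72.1 -0.2 tool y yaw 77.41 want 77.4; zaxis [ 2.1e-03  3.0e-04 -1.0e+00] F [-0.2  0.1 -2.8] t 6.5833 0.0189
turn needed (units) [-0.0006  0.004  -0.0003]
```

View pics/w6.png

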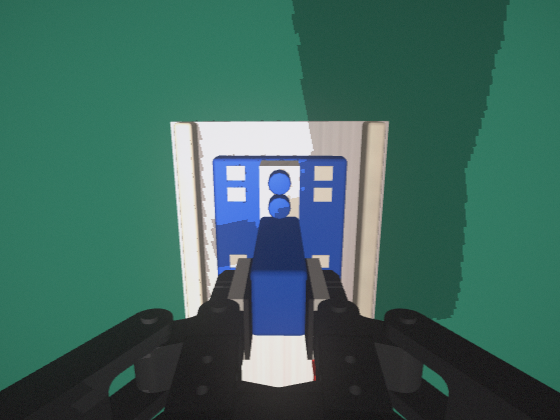

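>>> move_arm:
  moves:
    - [[0,0,-0.004,0,0.003,0,1],[0,0,-0.004,0,0,0,1]]

```text
clock: 6.75
eef_pos: [0.4644, -0.0495, 0.0924]
tool_rot: [0.11, 0.994, 0.0, 0.001]
ft_force: [-8.5, 2.4, 21.3]
grip_width: 0.0192
```

>>> move_arm:
  moves:
    - [[0,0,0,0,0,0,1],[0,0,0,0,0,0,0.2],[0,0,0,0,0,0,0.2],[0,0,0,0,0,0,0.2],[0,0,0,0,0,0,0.2]]

```text
clock: 7.17
eef_pos: [0.4664, -0.0499, 0.0941]
tool_rot: [0.11, 0.994, 0.0, 0.004]
ft_force: [0.3, 0.3, -0.4]
grip_width: 0.0341
```

```bash
python3 -c "
from st import *
inhand('w7');st()
c=snap('top','t7')
im=c['pixels'][130:270,200:320]; cv2.imwrite('pics/t7c.png',cv2.resize(im,None,fx=4,fy=4)[...,::-1])
c=snap('side','s7')
im=c['pixels'][150:280,160:340]; cv2.imwrite('pics/s7c.png',cv2.resize(im,None,fx=4,fy=4)[...,::-1])
"
```

```text
base top in tool: z at centre 0.0744 tilt deg [-0.13  0.03] n 8056
 tool x -0.0341 0.0458  y [-0.0344  0.0381]
 rect [5.8 1.7] [79.9 73.4] 0.01
 world base top z range [0.0165 0.0195 0.0211] eef [ 0.4664 -0.0499  0.094 ]
 handle top z tool -0.0114 world 0.1053
eef [ 0.4664 -0.0499  0.094 ] dock xy of TCP -70.0 0.4 tool y yaw 77.41 want 77.4; zaxis [ 0.0072 -0.     -1.    ] F [ 0.4 -0.6  0.1] t 7.2167 0.0341
turn needed (units) [ 0.0001  0.0137 -0.0005]
```

View pics/s7c.png

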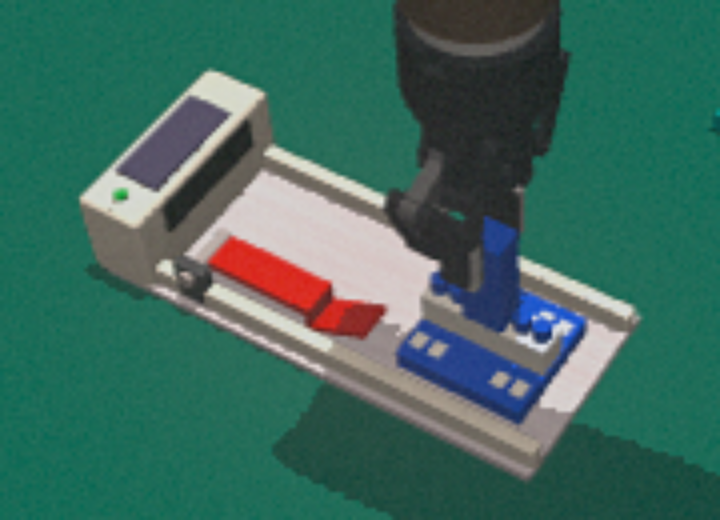

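View pics/w7.png

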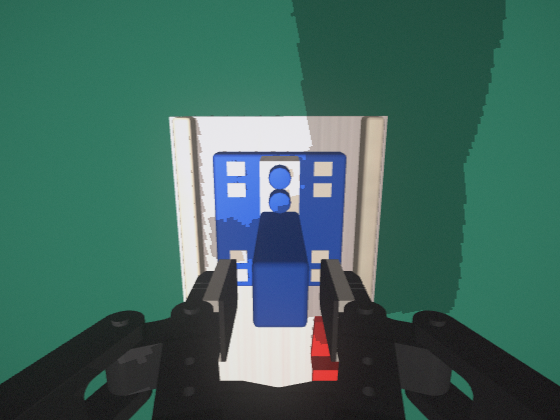

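The rack sits flat on the deck, with its base top at 19.5 mm (20 expected) and its origin at dock (-76, +2). I'll regrip and then push.

>>> move_arm:
  moves:
    - [[-0.008,0.002,-0.006,0,0.014,0,0.2],[0,0,0,0,0,0,1],[0,0,0,0,0,0,1],[0,0,0,0,0,0,1],[0,0,0,0,0,0,1]]

```text
clock: 7.73
eef_pos: [0.4621, -0.0485, 0.0907]
tool_rot: [0.11, 0.994, 0.0, -0.0]
ft_force: [-0.2, 0.6, 0.8]
grip_width: 0.0188
```

```bash
python3 -c "
from st import *
inhand('w8');st()"
```

```text
base top in tool: z at centre 0.0711 tilt deg [ 0.35 -0.13] n 7666
 tool x -0.0268 0.0408  y [-0.0348  0.0377]
 rect [7.1 1.4] [73.4 67.6] 89.84
 world base top z range [0.0125 0.0196 0.0211] eef [ 0.4621 -0.0485  0.0907]
 handle top z tool -0.0146 world 0.1054
eef [ 0.4621 -0.0485  0.0907] dock xy of TCP -74.4 0.8 tool y yaw 77.42 want 77.4; zaxis [-8.e-04  4.e-04 -1.e+00] F [-1.1 -0.3  0.5] t 7.7833 0.0189
turn needed (units) [-0.0008 -0.0015 -0.0006]
```

>>> move_arm:
  moves:
    - [[0.02,-0.005,0,0,0,0,1],[0.025,-0.006,0,0,0,0,1],[0.025,-0.006,0,0,0,0,1],[0,0,0,0,0,0,1]]

```text
clock: 8.12
eef_pos: [0.4823, -0.0529, 0.0956]
tool_rot: [0.109, 0.994, 0.003, -0.015]
ft_force: [0.6, 0.4, -2.8]
grip_width: 0.0193
```

```bash
python3 -c "
from st import *
st()"
```

```text
eef [ 0.4823 -0.0529  0.0956] dock xy of TCP -53.8 0.8 tool y yaw 77.51 want 77.4; zaxis [-0.0289  0.0096 -0.9995] F [ 0.6  0.4 -2.8] t 8.1167 0.0193
turn needed (units) [-0.0184 -0.0553 -0.0036]
```

>>> move_arm:
  moves:
    - [[0,0,-0.005,-0.018,-0.055,-0.003,1],[0,0,-0.004,0,0,0,1],[0,0,0,0,0,0,1]]

```text
clock: 8.37
eef_pos: [0.4806, -0.0526, 0.0948]
tool_rot: [0.11, 0.994, 0.0, -0.0]
ft_force: [-0.7, 0.7, -3.5]
grip_width: 0.0191
```

```bash
python3 -c "
from st import *
inhand('w9');st()"
```

```text
base top in tool: z at centre 0.0708 tilt deg [-9.1   0.01] n 9350
 tool x -0.0228 0.0557  y [-0.0349  0.0375]
 rect [16.4  1.2] [73.4 78.5] 90.0
 world base top z range [0.0201 0.0274 0.033 ] eef [ 0.4806 -0.0526  0.0945]
 handle top z tool -0.0161 world 0.1106
eef [ 0.4806 -0.0526  0.0945] dock xy of TCP -55.6 0.8 tool y yaw 77.43 want 77.4; zaxis [-1.1e-03  6.0e-04 -1.0e+00] F [-0.3 -0.3 -3.3] t 8.4167 0.019
turn needed (units) [-0.0012 -0.0021 -0.0009]
```

```bash
python3 -c "
from st import *
c=snap('side','s9')
im=c['pixels'][150:280,160:340]; cv2.imwrite('pics/s9c.png',cv2.resize(im,None,fx=4,fy=4)[...,::-1])
"
```

```text
(no output)
```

View pics/s9c.png

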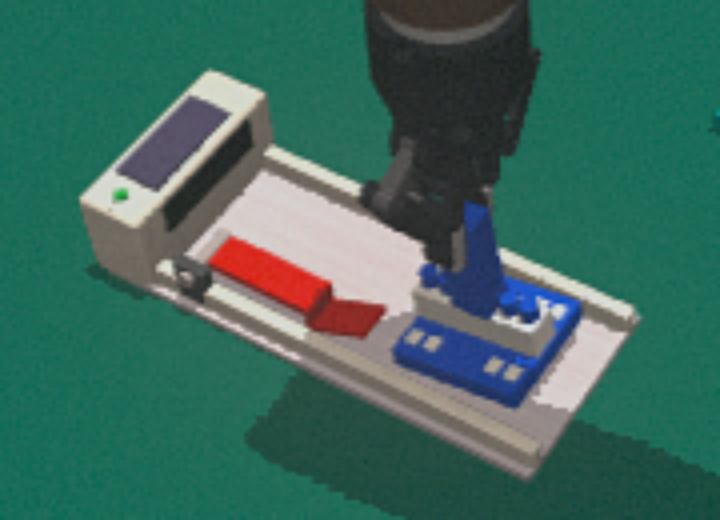

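View pics/w9.png

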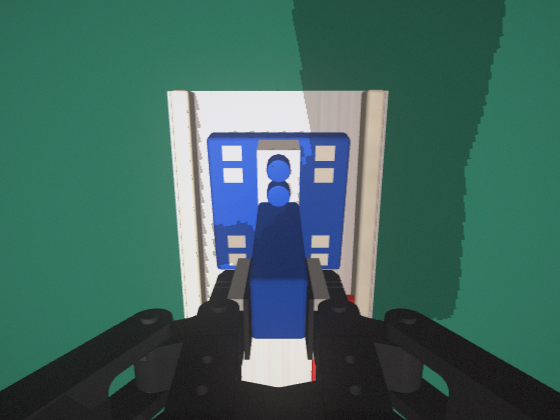

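The wrist view shows the rack pitched about 9° front-down in the grip, because the arm rose during the push. I'll lower it until it is flat, release, regrip lower down and push with a slight downward bias.

>>> move_arm:
  moves:
    - [[-0.004,0.001,-0.006,0,0,0,1],[-0.004,0.001,-0.006,0,0,0,1],[0,0,-0.004,0,0,0,1]]

```text
clock: 8.72
eef_pos: [0.4801, -0.0524, 0.094]
tool_rot: [0.11, 0.994, -0.0, 0.005]
ft_force: [-7.0, 2.3, 14.0]
grip_width: 0.0192
```

```bash
python3 -c "
from st import *
inhand('w10');st()"
```

```text
base top in tool: z at centre 0.071 tilt deg [-9.37  0.  ] n 9466
 tool x -0.0234 0.0559  y [-0.035   0.0375]
 rect [16.3  1.2] [79.3 73.4] 0.1
 world base top z range [0.0194 0.0266 0.0321] eef [ 0.4799 -0.0524  0.094 ]
 handle top z tool -0.016 world 0.1099
eef [ 0.4799 -0.0524  0.094 ] dock xy of TCP -56.3 0.8 tool y yaw 77.41 want 77.4; zaxis [ 0.0084 -0.0013 -1.    ] F [-6.3  0.4 18. ] t 8.7667 0.0193
turn needed (units) [ 0.0025  0.0161 -0.0002]
```

>>> move_arm:
  moves:
    - [[-0.01,0.002,0.004,-0.022,-0.098,0,1],[-0.01,0.002,0.002,-0.022,-0.098,0,1],[-0.01,0.002,0,-0.022,-0.098,0,1],[0,0,0,0,0,0,1]]

```text
clock: 9.1
eef_pos: [0.4633, -0.0497, 0.0948]
tool_rot: [0.11, 0.99, -0.009, 0.083]
ft_force: [-2.0, 0.6, -3.9]
grip_width: 0.0189
```

```bash
cat >> st.py <<'E'
def world(f):
    c=snap('wrist',f); P=pts(c).reshape(-1,3); im=c['pixels'].reshape(-1,3).astype(int)
    d=np.array([np.cos(th),np.sin(th)]); e=np.array([-d[1],d[0]])
    blue=(im[:,2]>1.6*im[:,0])&(im[:,2]>1.35*im[:,1])&(im[:,2]>60)
    Q=np.c_[(P[:,:2]-D)@d,(P[:,:2]-D)@e,P[:,2]]
    m=blue&(Q[:,2]>.012)&(Q[:,2]<.05)&(abs(Q[:,1])<.06)&(abs(Q[:,1])>.013)&(Q[:,0]>-.15)&(Q[:,0]<.13)
    s=Q[m];A=np.c_[s[:,:2],np.ones(len(s))]
    for _ in range(4):
        k=np.linalg.lstsq(A,s[:,2],rcond=None)[0]; r=abs(A@k-s[:,2])<.0025; s=s[r];A=A[r]
    rx=s[:,0].min()
    print('RACK rear x',(rx*1000).round(1),'origin x',(rx*1000+40).round(1),'front seen',(s[:,0].max()*1000).round(1),'y',(np.percentile(s[:,1],[.5,99.5])*1000).round(1),'pitch/roll deg',np.degrees(k[:2]).round(2),'top z centre mm',((k@[rx+.04,0,1])*1000).round(1),len(s))
E
python3 -c "
from st import *
world('w11');st()"
```

```text
RACK rear x -118.4 origin x -78.4 front seen -38.3 y [-35.2  37.3] pitch/roll deg [-0.08 -0.07] top z centre mm 24.8 8723
eef [ 0.4648 -0.0499  0.0953] dock xy of TCP -71.5 0.0 tool y yaw 77.37 want 77.4; zaxis [ 0.1632 -0.0369 -0.9859] F [-0.9 -0.2 -3.3] t 9.15 0.0192
turn needed (units) [0.0707 0.3131 0.001 ]
```

>>> move_arm:
  moves:
    - [[0,0,-0.006,0,0,0,1],[0,0,-0.004,0,0,0,1],[0,0,-0.003,0,0,0,1]]

```text
clock: 9.4
eef_pos: [0.4663, -0.0502, 0.0897]
tool_rot: [0.11, 0.991, -0.009, 0.082]
ft_force: [-18.2, 1.1, 38.3]
grip_width: 0.019
```

```bash
python3 -c "
from st import *
world('w12');st()"
```

```text
RACK rear x -115.7 origin x -75.7 front seen -35.3 y [-35.   37.5] pitch/roll deg [-0.36 -0.02] top z centre mm 19.8 8751
eef [ 0.4663 -0.0502  0.0898] dock xy of TCP -70.0 0.0 tool y yaw 77.35 want 77.4; zaxis [ 0.161  -0.0365 -0.9863] F [-8.9  0.8 14.3] t 9.45 0.0189
turn needed (units) [0.07   0.3089 0.0015]
```

Flat on the deck at x = -76. I'll release and straighten the tool with the fingers open.

>>> move_arm:
  moves:
    - [[0,0,0,0,0,0,0],[0,0,0,0,0,0,0],[0,0,0,0,0,0,0],[0,0,0,0,0,0,0],[-0.003,0,0,0.023,0.103,0,0],[-0.003,0,-0.004,0.023,0.103,0,0],[-0.003,0,-0.005,0.023,0.103,0,0],[0,0,-0.005,0,0,0,0]]

```text
clock: 10.12
eef_pos: [0.469, -0.0512, 0.0847]
tool_rot: [0.11, 0.994, 0.0, 0.0]
ft_force: [0.8, -1.0, 0.3]
grip_width: 0.0428
```

```bash
python3 -c "
from st import *
world('w13');st()"
```

```text
RACK rear x -114.9 origin x -74.9 front seen -35.1 y [-35.2  37.4] pitch/roll deg [ 0.14 -0.  ] top z centre mm 19.5 8240
eef [ 0.4681 -0.0511  0.0839] dock xy of TCP -68.0 -0.4 tool y yaw 77.33 want 77.4; zaxis [ 1.e-03  1.e-04 -1.e+00] F [ 0.1 -0.1 -0.4] t 10.1667 0.0426
turn needed (units) [-0.0001  0.0019  0.0024]
```

View pics/w13.png

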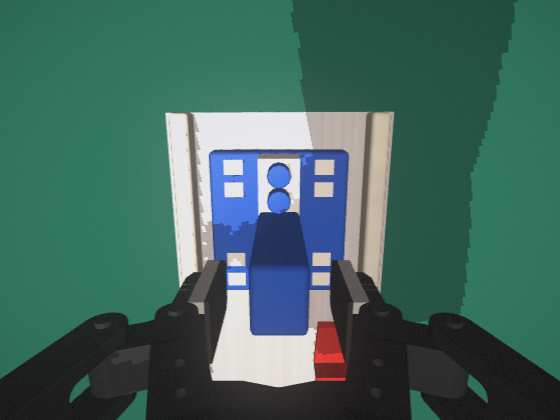

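>>> move_arm:
  moves:
    - [[-0.012,0.003,-0.01,0,0.002,0,0],[-0.003,0.002,-0.008,0,0,0,0],[0,0,0,0,0,0,1],[0,0,0,0,0,0,1],[0,0,0,0,0,0,1],[0,0,0,0,0,0,1],[0,0,0,0,0,0,1],[0,0,-0.001,0,0,0,1]]

```text
clock: 10.83
eef_pos: [0.4576, -0.0482, 0.0727]
tool_rot: [0.11, 0.994, -0.001, 0.001]
ft_force: [-1.0, -0.9, 5.8]
grip_width: 0.0192
```

```bash
python3 -c "
from st import *
world('w14');st()"
```

```text
RACK rear x -115.6 origin x -75.6 front seen -52.6 y [-35.1  37.5] pitch/roll deg [ 0.28 -0.05] top z centre mm 19.6 6903
eef [ 0.4575 -0.0482  0.0727] dock xy of TCP -79.0 0.1 tool y yaw 77.34 want 77.4; zaxis [ 0.0022 -0.0014 -1.    ] F [ 0.6 -0.8  2.1] t 10.8833 0.0193
turn needed (units) [0.0027 0.0042 0.0021]
```

>>> move_arm:
  moves:
    - [[0.014,-0.003,-0.003,-0.004,-0.012,0,1],[0.014,-0.003,-0.003,-0.004,-0.012,0,1]]

```text
clock: 11.05
eef_pos: [0.4586, -0.0487, 0.073]
tool_rot: [0.11, 0.994, -0.0, -0.004]
ft_force: [-23.1, 4.7, 36.8]
grip_width: 0.0193
```

```bash
python3 -c "
from st import *
st();world('w15')"
```

```text
eef [ 0.4586 -0.0487  0.073 ] dock xy of TCP -77.8 -0.2 tool y yaw 77.33 want 77.4; zaxis [-9.e-03  3.e-04 -1.e+00] F [-23.1   4.7  36.8] t 11.05 0.0193
turn needed (units) [-0.0006 -0.0172  0.0023]
RACK rear x -115.3 origin x -75.3 front seen -53.2 y [-35.2  37.5] pitch/roll deg [-0.51 -0.01] top z centre mm 20.0 6955
```

>>> move_arm:
  moves:
    - [[0.016,-0.004,0.001,-0.004,-0.014,0,1],[0.016,-0.004,-0.001,-0.004,-0.014,0,1]]

```text
clock: 11.27
eef_pos: [0.4698, -0.0516, 0.0737]
tool_rot: [0.11, 0.994, -0.001, -0.001]
ft_force: [0.1, -0.1, -3.2]
grip_width: 0.0191
```

```bash
python3 -c "
from st import *
st();world('w16')"
```

```text
eef [ 0.4698 -0.0516  0.0737] dock xy of TCP -66.2 -0.6 tool y yaw 77.36 want 77.4; zaxis [-0.0018 -0.0019 -1.    ] F [ 0.1 -0.1 -3.2] t 11.2667 0.0191
turn needed (units) [ 0.0037 -0.0034  0.0012]
RACK rear x -103.0 origin x -63.0 front seen -40.9 y [-35.6  37. ] pitch/roll deg [ 0.03 -0.1 ] top z centre mm 20.7 6926
```

>>> move_arm:
  moves:
    - [[0.018,-0.004,-0.002,-0.003,-0.014,0,1],[0.018,-0.004,-0.002,-0.004,-0.014,0,1]]

```text
clock: 11.48
eef_pos: [0.4789, -0.0537, 0.0731]
tool_rot: [0.11, 0.994, -0.001, -0.003]
ft_force: [-36.2, 7.9, 59.4]
grip_width: 0.0195
```

```bash
python3 -c "
from st import *
st();world('w17')"
```

```text
eef [ 0.4789 -0.0537  0.0731] dock xy of TCP -57.0 -0.6 tool y yaw 77.42 want 77.4; zaxis [-6.7e-03 -6.0e-04 -1.0e+00] F [-36.2   7.9  59.4] t 11.4833 0.0195
turn needed (units) [ 0.0012 -0.0129 -0.0007]
RACK rear x -96.8 origin x -56.8 front seen -32.1 y [-35.6  37. ] pitch/roll deg [-1.73 -0.01] top z centre mm 20.7 7358
```

>>> move_arm:
  moves:
    - [[0.002,0,0.002,-0.012,-0.056,0,1],[0,0,0,0,0,0,1]]

```text
clock: 11.7
eef_pos: [0.4787, -0.0534, 0.0743]
tool_rot: [0.109, 0.994, -0.002, 0.01]
ft_force: [-0.5, -0.1, -2.7]
grip_width: 0.0194
```

```bash
python3 -c "
from st import *
st();world('w18')"
```

```text
eef [ 0.4787 -0.0534  0.0743] dock xy of TCP -57.2 -0.4 tool y yaw 77.44 want 77.4; zaxis [ 0.0198 -0.0063 -0.9998] F [-0.5 -0.1 -2.7] t 11.7 0.0194
turn needed (units) [ 0.012   0.0378 -0.0013]
RACK rear x -95.6 origin x -55.6 front seen -30.9 y [-35.4  37.2] pitch/roll deg [-0.19 -0.01] top z centre mm 22.0 7396
```

>>> move_arm:
  moves:
    - [[0.014,-0.003,-0.003,-0.003,-0.012,0,1],[0.016,-0.004,-0.001,-0.003,-0.012,0,1]]

```text
clock: 11.92
eef_pos: [0.4885, -0.0556, 0.0721]
tool_rot: [0.109, 0.994, -0.002, 0.01]
ft_force: [-28.2, 6.0, 52.7]
grip_width: 0.0189
```

```bash
python3 -c "
from st import *
st();world('w19')"
```

```text
eef [ 0.4885 -0.0556  0.0721] dock xy of TCP -47.1 -0.4 tool y yaw 77.48 want 77.4; zaxis [ 0.019  -0.0057 -0.9998] F [-28.2   6.   52.7] t 11.9167 0.0189
turn needed (units) [ 0.0109  0.0363 -0.0028]
RACK rear x -86.4 origin x -46.4 front seen -21.0 y [-35.3  37.3] pitch/roll deg [-0.64  0.03] top z centre mm 20.1 7541
```

>>> move_arm:
  moves:
    - [[0.016,-0.004,0.001,-0.003,-0.014,0.002,1],[0.016,-0.004,-0.001,-0.003,-0.014,0,1]]

```text
clock: 12.13
eef_pos: [0.5048, -0.0596, 0.0718]
tool_rot: [0.108, 0.994, -0.002, 0.016]
ft_force: [-22.7, 4.6, 44.5]
grip_width: 0.0194
```

```bash
python3 -c "
from st import *
st();world('w20')"
```

```text
eef [ 0.5048 -0.0596  0.0718] dock xy of TCP -30.3 -0.7 tool y yaw 77.56 want 77.4; zaxis [ 0.0311 -0.0083 -0.9995] F [-22.7   4.6  44.5] t 12.1333 0.0194
turn needed (units) [ 0.0159  0.0594 -0.0055]
RACK rear x -69.3 origin x -29.3 front seen -3.3 y [-35.7  36.8] pitch/roll deg [-0.15  0.04] top z centre mm 19.8 7573
```

>>> move_arm:
  moves:
    - [[0.016,-0.004,0.002,0,0,-0.005,1],[0.016,-0.004,0,0,-0.005,0,1]]

```text
clock: 12.35
eef_pos: [0.5117, -0.0611, 0.0738]
tool_rot: [0.109, 0.994, -0.0, 0.006]
ft_force: [-27.8, 7.3, 36.8]
grip_width: 0.0194
```

```bash
python3 -c "
from st import *
st();world('w21')
c=snap('side','s21')
im=c['pixels'][150:280,160:340]; cv2.imwrite('pics/s21c.png',cv2.resize(im,None,fx=4,fy=4)[...,::-1])"
```

```text
eef [ 0.5117 -0.0611  0.0738] dock xy of TCP -23.4 -0.7 tool y yaw 77.49 want 77.4; zaxis [ 0.0117 -0.0016 -0.9999] F [-27.8   7.3  36.8] t 12.35 0.0194
turn needed (units) [ 0.003   0.0223 -0.0029]
RACK rear x -67.1 origin x -27.1 front seen 3.1 y [-35.7  36.8] pitch/roll deg [-3.98  0.07] top z centre mm 22.3 7990
```

View pics/s21c.png

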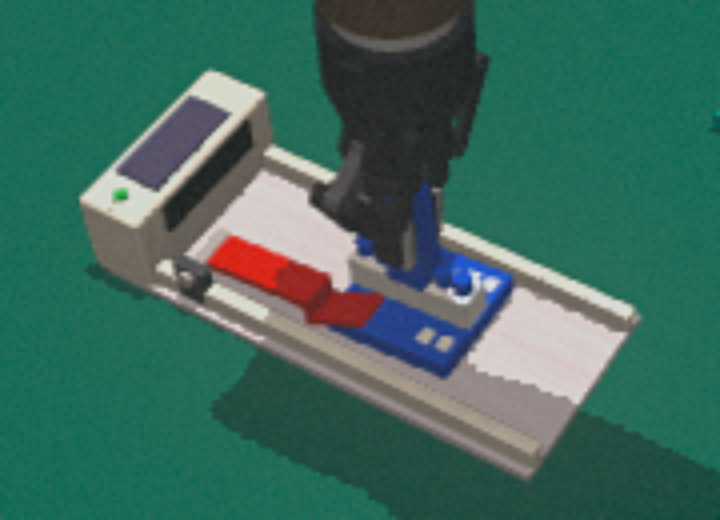

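The nose is over the front of the base, but the rack has pitched 4° front-down. I'll straighten it by tilting the tool before going on.

>>> move_arm:
  moves:
    - [[-0.004,0.001,0.002,-0.014,-0.065,-0.003,1],[-0.002,0,0,-0.016,-0.072,0,1],[0,0,0,0,0,0,1]]

```text
clock: 12.7
eef_pos: [0.5111, -0.0611, 0.0737]
tool_rot: [0.11, 0.993, -0.004, 0.043]
ft_force: [-1.3, -0.3, -3.9]
grip_width: 0.0192
```

```bash
python3 -c "
from st import *
st();world('w22')"
```

```text
eef [ 0.5111 -0.0611  0.0737] dock xy of TCP -23.9 -0.8 tool y yaw 77.39 want 77.4; zaxis [ 0.0853 -0.0178 -0.9962] F [-1.3 -0.3 -3.9] t 12.7 0.0192
turn needed (units) [0.034  0.1631 0.0003]
RACK rear x -64.5 origin x -24.5 front seen 6.6 y [-35.9  36.7] pitch/roll deg [-0.28  0.05] top z centre mm 22.2 8221
```

>>> move_arm:
  moves:
    - [[0.012,-0.003,-0.003,-0.003,-0.014,0,1],[0.016,-0.004,-0.001,-0.003,-0.016,0,1]]

```text
clock: 12.92
eef_pos: [0.5226, -0.064, 0.0715]
tool_rot: [0.11, 0.993, -0.004, 0.046]
ft_force: [-31.0, 8.6, 43.6]
grip_width: 0.0193
```

```bash
python3 -c "
from st import *
st();world('w23')"
```

```text
eef [ 0.5226 -0.064   0.0715] dock xy of TCP -12.0 -1.1 tool y yaw 77.41 want 77.4; zaxis [ 0.0908 -0.0184 -0.9957] F [-31.    8.6  43.6] t 12.9167 0.0193
turn needed (units) [ 0.0351  0.1736 -0.0002]
RACK rear x -54.9 origin x -14.9 front seen 18.5 y [-36.   36.5] pitch/roll deg [-1.5   0.08] top z centre mm 20.6 8126
```

>>> move_arm:
  moves:
    - [[0.014,-0.003,0.002,-0.006,-0.03,0,1],[0.016,-0.004,0,-0.006,-0.03,0,1]]

```text
clock: 13.13
eef_pos: [0.5427, -0.0686, 0.0727]
tool_rot: [0.11, 0.992, -0.006, 0.065]
ft_force: [0.0, 0.1, -3.3]
grip_width: 0.0192
```

```bash
python3 -c "
from st import *
st();world('w24')"
```

```text
eef [ 0.5427 -0.0686  0.0727] dock xy of TCP 8.6 -1.2 tool y yaw 77.4 want 77.4; zaxis [ 0.1276 -0.0258 -0.9915] F [ 0.   0.1 -3.3] t 13.1333 0.0192
turn needed (units) [0.0494 0.2443 0.0003]
RACK rear x -32.7 origin x 7.3 front seen 41.2 y [-36.2  36.1] pitch/roll deg [0.51 0.17] top z centre mm 21.8 7183
```

>>> move_arm:
  moves:
    - [[0.014,-0.003,-0.003,-0.001,-0.005,0,1],[0.016,-0.004,-0.001,-0.003,-0.014,0,1]]

```text
clock: 13.35
eef_pos: [0.5577, -0.0722, 0.0709]
tool_rot: [0.11, 0.992, -0.006, 0.068]
ft_force: [-27.7, 6.5, 52.6]
grip_width: 0.0189
```

```bash
python3 -c "
from st import *
st();world('w25')"
```

```text
eef [ 0.5577 -0.0722  0.0709] dock xy of TCP 24.0 -1.5 tool y yaw 77.39 want 77.4; zaxis [ 0.1344 -0.027  -0.9906] F [-27.7   6.5  52.6] t 13.35 0.0189
turn needed (units) [0.0516 0.2575 0.0008]
RACK rear x -20.1 origin x 19.9 front seen 57.9 y [-36.5  35.1] pitch/roll deg [-1.35  0.06] top z centre mm 20.6 6979
```

>>> move_arm:
  moves:
    - [[0.014,-0.003,0.001,-0.006,-0.03,0,1],[0.016,-0.004,0,-0.005,-0.02,0,1]]

```text
clock: 13.57
eef_pos: [0.576, -0.0764, 0.0715]
tool_rot: [0.11, 0.99, -0.008, 0.084]
ft_force: [-0.2, 0.3, -3.7]
grip_width: 0.0194
```

```bash
python3 -c "
from st import *
st();world('w26')
c=snap('side','s26')
im=c['pixels'][150:280,160:340]; cv2.imwrite('pics/s26c.png',cv2.resize(im,None,fx=4,fy=4)[...,::-1])"
```

```text
eef [ 0.576  -0.0764  0.0715] dock xy of TCP 42.8 -1.6 tool y yaw 77.39 want 77.4; zaxis [ 0.1645 -0.0336 -0.9858] F [-0.2  0.3 -3.7] t 13.5667 0.0194
turn needed (units) [0.0644 0.3157 0.0007]
RACK rear x -0.1 origin x 39.9 front seen 77.9 y [-36.6  24.5] pitch/roll deg [0.19 0.12] top z centre mm 21.1 6756
```

View pics/s26c.png

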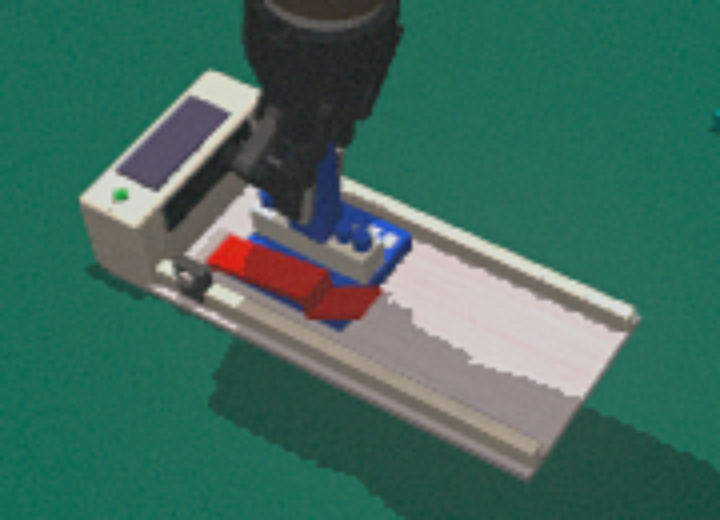

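The side view shows the catch riding up on the rack's base at (325,280), with the rack about flat at x = 40. I'll continue.

>>> move_arm:
  moves:
    - [[0.012,-0.002,-0.002,-0.001,-0.005,0,1],[0.012,-0.002,-0.001,-0.003,-0.014,0,1]]

```text
clock: 13.83
eef_pos: [0.586, -0.0785, 0.0705]
tool_rot: [0.11, 0.99, -0.008, 0.086]
ft_force: [-30.6, 5.1, 40.7]
grip_width: 0.0192
```

```bash
python3 -c "
from st import *
st();world('w27')"
```

```text
eef [ 0.586  -0.0785  0.0705] dock xy of TCP 53.0 -1.5 tool y yaw 77.36 want 77.4; zaxis [ 0.1684 -0.0353 -0.9851] F [-30.6   5.1  40.7] t 13.8333 0.0192
turn needed (units) [0.0676 0.3232 0.0018]
RACK rear x 8.0 origin x 48.0 front seen 87.6 y [-36.5  24.4] pitch/roll deg [-1.25  0.08] top z centre mm 20.4 6973
```

>>> move_arm:
  moves:
    - [[0.013,-0.003,0.001,-0.006,-0.03,0,1],[0.012,-0.002,-0.001,-0.003,-0.014,0,1]]

```text
clock: 14.05
eef_pos: [0.6001, -0.0813, 0.0706]
tool_rot: [0.11, 0.989, -0.01, 0.099]
ft_force: [0.5, 0.9, -3.9]
grip_width: 0.0195
```

```bash
python3 -c "
from st import *
st();world('w28')"
```

```text
eef [ 0.6001 -0.0813  0.0706] dock xy of TCP 67.4 -1.2 tool y yaw 77.36 want 77.4; zaxis [ 0.1935 -0.0405 -0.9803] F [ 0.5  0.9 -3.9] t 14.05 0.0195
turn needed (units) [0.0777 0.3721 0.0019]
RACK rear x 23.7 origin x 63.7 front seen 102.6 y [-36.1  23.5] pitch/roll deg [0.38 0.2 ] top z centre mm 20.4 6774
```

>>> move_arm:
  moves:
    - [[0.008,-0.002,-0.001,0,-0.004,0,1],[0.008,-0.002,0,-0.002,-0.01,0,1]]

```text
clock: 14.27
eef_pos: [0.6084, -0.0832, 0.0697]
tool_rot: [0.11, 0.989, -0.009, 0.102]
ft_force: [-9.0, 3.1, 11.5]
grip_width: 0.019
```

```bash
python3 -c "
from st import *
st();world('w29')
c=snap('side','s29')
im=c['pixels'][150:280,160:340]; cv2.imwrite('pics/s29c.png',cv2.resize(im,None,fx=4,fy=4)[...,::-1])"
```

```text
eef [ 0.6084 -0.0832  0.0697] dock xy of TCP 75.9 -1.2 tool y yaw 77.35 want 77.4; zaxis [ 0.1988 -0.0411 -0.9792] F [-9.   3.1 11.5] t 14.2667 0.019
turn needed (units) [0.0788 0.3824 0.0023]
RACK rear x 32.0 origin x 72.0 front seen 111.3 y [-36.3  34.7] pitch/roll deg [0.15 0.09] top z centre mm 19.6 6950
```

View pics/s29c.png

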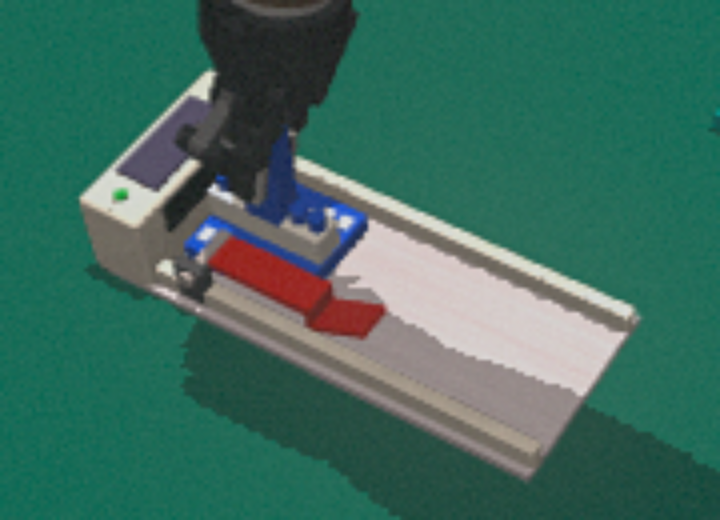

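View pics/w29.png

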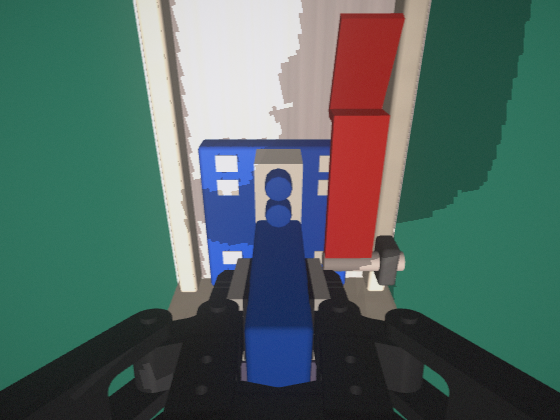

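The catch is down: its nose is back at side-crop (385,305), as at the start. The rack is flat at x = 72. I'll release and withdraw along the tool axis.

>>> move_arm:
  moves:
    - [[0,0,0,0,0,0,0.1],[0,0,0,0,0,0,0.1],[0,0,0,0,0,0,0.1],[0,0,0,0,0,0,0.1],[-0.004,0.001,0.02,0,0,0,0.1],[-0.008,0.002,0.04,0,0,0,0.1],[-0.008,0.002,0.04,0,0,0,0.1]]

```text
clock: 14.95
eef_pos: [0.6002, -0.0812, 0.1185]
tool_rot: [0.11, 0.989, -0.009, 0.102]
ft_force: [-0.2, -0.1, 0.2]
grip_width: 0.0384
```

>>> move_arm:
  moves:
    - [[-0.008,0.002,0.05,0,0,0,0.1],[-0.01,0.002,0.06,0,0,0,0.1],[-0.02,0.002,0.06,0,0,0,0.1],[-0.04,0,0.05,0,0,0,0.1],[-0.06,0,0.03,0,0,0,0.1],[-0.06,0,0,0,0,0,0.1],[0,0,0,0,0,0,0.1]]

```text
clock: 15.53
eef_pos: [0.4993, -0.0776, 0.2598]
tool_rot: [0.109, 0.988, -0.01, 0.109]
ft_force: [-0.9, 0.5, -0.8]
grip_width: 0.0388
```

```bash
python3 -c "
from st import *
st();world('w30')
c=snap('side','s30')
im=c['pixels'][150:280,160:340]; cv2.imwrite('pics/s30c.png',cv2.resize(im,None,fx=4,fy=4)[...,::-1])
P0=pts(dict(np.load('/tmp/side1.npz')));c0=np.load('/tmp/side1.npz')
for cc in (c0,c):
    P=pts(cc);i=cc['pixels'].astype(int);r=(i[...,0]>90)&(i[...,1]<60)&(i[...,2]<60)&(abs(P[...,0]-.57)<.1)&(P[...,1]<.1)&(P[...,1]>-.15)&(P[...,2]<.1)
    print('red',r.sum(),np.percentile(P[r],[2,98],axis=0).round(4).tolist(),np.median(P[r][:,2]))
snap('top','t30')"
```

```text
eef [ 0.4993 -0.0776  0.2598] dock xy of TCP -31.8 -19.5 tool y yaw 77.42 want 77.4; zaxis [ 0.2134 -0.0428 -0.976 ] F [-0.9  0.5 -0.8] t 15.5333 0.0388
turn needed (units) [8.240e-02 4.109e-01 4.000e-04]
RACK rear x 32.8 origin x 72.8 front seen 113.5 y [-36.2  35.3] pitch/roll deg [0.21 0.03] top z centre mm 19.5 1624
red 396 [[0.5252, -0.0571, 0.0175], [0.6249, -0.0216, 0.0333]] 0.029786949651082473
red 403 [[0.5252, -0.057, 0.0167], [0.6241, -0.0212, 0.033]] 0.029761356957412333
```

View pics/s30c.png

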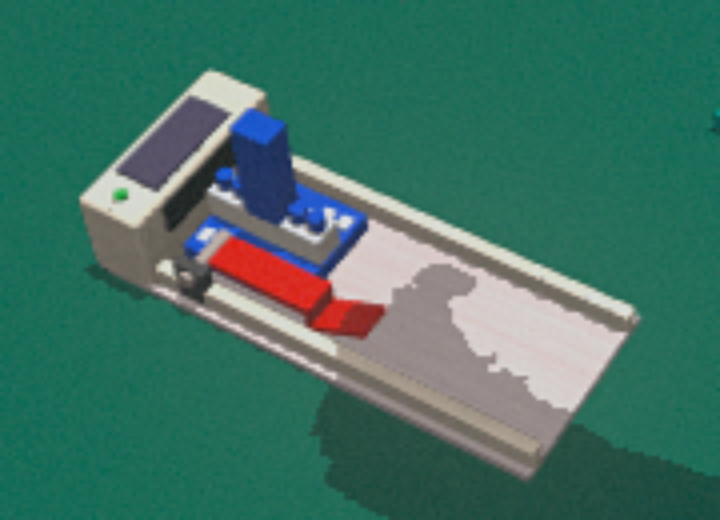

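View pics/t30.png

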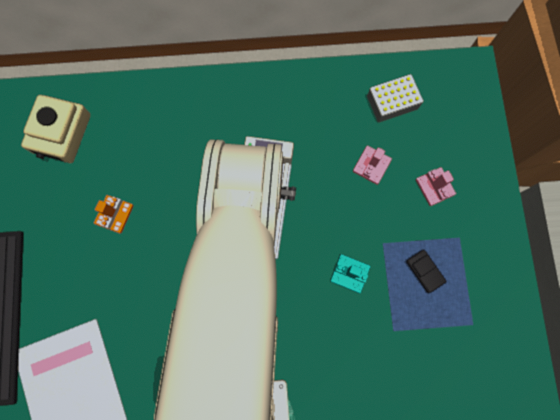

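The rack stands flat at x ≈ 73, the catch is down behind it at its starting position (same points as the first picture), the orange rack at (113,213) is unmoved, and the gripper is clear.

```bash
python3 -c "
from workcell import *
print(job_done())"
```

```text
the job is handed in; nothing more can be done
None
```

The blue rack is loaded in the dock with the catch down behind it, and I have handed the job in at about 15.7 s of the 45 s allowed.

**What I did:** I pinched the blue rack by its handle and set it flat in the open end at dock x ≈ -76. I then pushed it in so its front edge lifted the catch, released it and withdrew.

**Last checks:**
- **Rack:** it lies flat at dock x ≈ 73, y ≈ 0, inside the 60–76 range. Its base top is at 19.5 mm, where 20 is expected.
- **Catch:** it is back within about 1 mm of where it rested at the start.
- **Gripper and neighbours:** the gripper is clear. The orange rack appears at the same place in the top view.

**What did not go smoothly:**
- **First push:** the rack pitched about 9° in the grip. I pulled it back, set it down flat again at x ≈ -75 and regripped lower on the handle.
- **Second push:** it went in jerks, with pitches of up to 4° that I corrected along the way.
- **Forces:** wrist force readings reached about 70 N, under the 120 N limit. I only read it at the end of each move, so brief peaks between readings are not known.

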